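Latch test of the saw's palm stop button

TASK

Test the saw's latching stop button, the wide round palm button with two raised wings: press its face right down until it stays in by itself and take the fingers off it, then push a wing sideways with a fingertip to turn the head clockwise (seen from above) until the button pops back out, and let it swing home. Only push: do not pinch the wings or lean hard on them, leave the two small start buttons unpressed, and do not move or pick up the things lying around.

Things in the scene. Friction and masses are not known exactly. Their poses are not given: they have to be found in the camera images.
- stop_box: stop station: grey box 130 x 130 mm, 55 mm high, bolted to the bench; origin at the centre of its underside, z up. A fixed metal collar of 28 mm radius stands on its top up to 67 mm. The palm button is centred on it.
- stop_button (a joint): how far the palm button is pressed in, m: 0 out, end stop at 0.009; a spring pushes it out with about 3 N at the top and 7 N at the bottom. Pressed to the end stop it latches and then stays at about 0.007 when let go; turning the head clockwise by about 0.5 rad releases the latch and it springs back to 0 (it cannot rise while a finger is holding its face down).
- twist_head (a joint): turn of the button's head, rad: 0 at rest, grows clockwise seen from above up to 0.9; a light spring (0.02 to 0.065 N m) turns it back to 0 when let go. Releasing the latch takes about 0.08 N m in all.
- face (a point): centre of the flat top face of the black round head (disc 90 mm across, 18 mm thick, its rim bevelled); 95 mm above the bench when out, it goes down and turns with the head; z up, x along the line of the two wings. Between the wings 46 mm of the face are free.
- wing_a (a point): centre of one of the head's two equal upright wings: each a grey block 22 mm long (radially), 10 mm thick, rising 28 mm above the face, its centre 34 mm from the head's axis (this one at +x of the face) and 14 mm above the face. The wings stand radially, opposite each other, 90 mm over both ends. Pushing with more than 20 N on the wings, or pinching them, is a failure.
- wing_b (a point): centre of the other wing, opposite wing_a (at -x of the face), same size and height
- wings: the two wings as one part; its origin lies on the head's axis, 95 mm below the face
- start_box: start station: grey box 80 mm (its x) x 120 mm (its y), 55 mm high, bolted to the bench; origin at the centre of its underside. Two small round buttons of 26 mm across stand on it, tops 77 mm above the bench, 28 mm either side of the centre along its y.
- start_a (a joint): travel of the start button at +y of the start box, m: 0 out, 0.006 fully pressed; leave alone
- start_b (a joint): travel of the start button at -y of the start box, m: 0 out, 0.006 fully pressed; leave alone
- offcut_mid (a point): centre of a loose steel bar offcut standing on end, 38 mm across, 50 mm high; leave alone
- tin_mid (a point): centre of a loose small metal tin standing upright, 60 mm across, about 85 mm high; leave alone
- wrench: loose wrench lying flat along its own x; leave alone
Things that resemble listed ones, but are neither listed nor needed, are in the scene too. What is shaped like the stop_box but purple is not meant. What is shaped like the start_box but blue is not meant.

How it is judged (in metres and radians):
On the way, in this order (a step that is already met when the one before it is completed fails the run):
1. the palm button is latched in, with the fingers off it (value of joint stop_button above 0.0055 m and contact force between anything else and wings below 0.3 N and contact force between the fingers and twist_head below 0.3 N), for 0.2 s.
2. the button, released by the turn, has popped back out (value of joint stop_button below 0.002 m), for 0.1 s.
At the end, for the whole second after the job is handed in: The palm button is fully out (within 1.5 mm) and its head has swung home (within 0.12 rad) after having been latched and released; the start buttons are out and the offcut, tin and wrench are within 20 mm of where they were (value of joint stop_button below 0.0015 m and value of joint twist_head below 0.12 rad and value of joint each of start_a, start_b below 0.002 m and distance of each of offcut_mid, tin_mid, wrench from where it was at the start of the episode below 0.02 m); the robot touches nothing.
It fails at once if a wing is pinched or pushed with more than 20 N (contact force between the fingers and wings above 20 N).
It fails at once if a start button is pressed (value of joint any of start_a, start_b above 0.003 m).
It fails at once if the offcut, tin or wrench is moved or lifted more than 20 mm (distance of any of offcut_mid, tin_mid, wrench from where it was at the start of the episode above 0.02 m).
It also fails if it takes over 48 s, if anything falls off the work surface, if the arm or the gripper's body presses on something with over 40 N, if the wrist force passes 120 N, or if a joint passes its speed limit or range.

ROBOT

A 6-joint arm with a two-finger parallel gripper is mounted at the origin on the work surface. World frame = base frame: x ahead of the robot, y to its left, z up, the work surface at z = 0. Lengths are in mm, angles in rad, forces in N, time in s.
With the tool pointing down it reaches from about 300 to 825 mm from the base axis. Payload 5.4 kg.
Tool frame: the origin (TCP) lies midway between the tips of the shut fingers; the grasp point (between the pads) lies 19 mm behind it (ctrl.grip_point_offset is the distance from the TCP to the grasp point, in mm); z points along the fingers, y is the direction in which the jaws open and shut (so a half turn about z gives the same grasp; the last joint's range is limited). The gripper opens to 92 mm and grips with 3 to 60 N. Pads are 20 mm wide; open, the fingers measure 128 mm over their backs; the gripper's body (75 mm by 189 mm) begins 69 mm behind the grasp point.
Start: joints at [-1.313, 0.158, 1.597, -0, 1.386, -0.21], TCP at [259.256, -513.218, 214.601] pointing down, gripper open.
Joint ranges: [-2.91, 2.91], [-0.94, 2.29], [0.18, 2.7], [-1.29, 4.43], [0.17, 2.64], [-3, 3]. Speed limits (rad/s): [2.57, 2.57, 3.14, 3.14, 3.14, 3.14].

INTERFACE

Orientations are given as a unit quaternion [x, y, z, w].
In Python, from station import ctrl gives the robot as it stands.
- The arm moves only by the tool servo_tool, never from a script. Its argument "plan" is a list that holds one entry, the list of rows, each a list of 6 numbers: the shift along the tool's x, y, z scaled (see below), then the turn, a rotation vector about the tool's x, y, z scaled (see below). A call has 1 to 10 rows; each row is the pose to reach, as a shift and turn from the pose commanded when the call began, along the tool's axes at that moment; what a row does not reach only later rows make up. The controller multiplies each number of a shift by 0.2 m and each number of a turn by 90 degrees. A row lasts 1/12 s, in which the tool goes at most 41.7 mm and 7.16 degrees, less where a joint would pass 70% of its speed; a pose out of reach is approached as far as the arm can. A call with a number of a shift or a turn outside -1 to 1 is refused whole. A call with a gripper value outside its range is refused whole. "gripper" is the gripper's target within -1 to 1 (fully open at 1, half-way at 0, shut at -1), set as the call begins (left out, the last holds). The fingers move at their own pace and stop on an object; "grip_force" is the grip in N (left out, the last holds). Time passes only in rows, so rows that repeat a pose let the fingers close. It gives the time, the measured TCP pose, the force and the opening at its end, in the units of the state.
- ctrl.sense(): the state, without advancing time (a new reading comes with each control period).
- ctrl.capture(name): name is "side" or "top"; returns a dict with "image" (384x512x3 uint8, red, green, blue), "range_z" (384x512 float32, mm along the optical axis (not along the pixel's ray), 0 where there is no reading), "camera_matrix" (3x3 intrinsics, pixels), "eye" and "attitude" of the camera in the world. Camera axes: x right, y down, z forward; pixel columns grow to the right and rows downward; lengths in mm; the calibration is good to about 2 mm. A picture is of the moment at which its call begins.
- ctrl.finish_job(): hands the job in, once; it reports no verdict.
Trained networks look in a picture, given as the dict that the camera call returned (one of the last four; its "shot" number tells which), for a name from the list of things; names that differ only in an ending like _2 or _b are one class to them, and where a whole thing is asked for, a point or a joint stands for the part that bears it (a point fixed in the world has none). Each returns a list of dicts, best first, with "p" (0 to 1); they miss things now and then, are a little off and sometimes report something else, mostly with a low value. They report only what shows in the picture. A call takes as long as a camera call. They do not tell look-alikes from the thing itself.
- ctrl.recognise(picture, thing): "pixel" ([row, column] in pixels, amid what is visible of it).
- ctrl.silhouettes(picture, thing): "region" (384x512 bool, what is visible of it) and "pixel" ([row, column] in pixels, amid what is visible of it).
- ctrl.landmark_of(picture, thing): "pixel" ([row, column] in pixels: a listed point, or the origin of a listed thing).
The state is a dict: "time_s": time; "joints": joint angles; "dq": joint speeds; "joint_efforts": joint torques, N m; "eef_pos": TCP position; "ee_rot": TCP orientation; "contact_force": force on the tool from outside, world axes, zero at the start; "moment": the same for the moment, N m; "gripper_width": opening from 0.0 (shut) to 1.0 (fully open).
Only numpy, scipy, OpenCV 4.12 (cv2) and the standard library are available. Lean on these libraries where they do the work, as an engineer would, in place of code of your own. Each camera call takes 0.05 s, during which the arm holds its last target.

## Working session

There is one attempt and no reset: what is moved stays moved. The work goes in short steps, Python scripts to look and compute and a tool call to move; the robot and the scene stay as the last step left them, time stands still between calls to the robot, and variables do not carry over. Pictures are saved under pics/ and viewed, and the job is handed in when it is done.

Besides the shell and the picture viewer there is one more tool, called after "Call:" as name(argument=value, ...) on one line, values as JSON. servo_tool: Moves the arm, as the interface text tells. Shifts and turns lie within -1 to 1; 1 stands for 0.2 m of shift or 90 degrees of turn. Its arguments: {"type":"object","properties":{"plan":{"type":"array","items":{"type":"array","items":{"type":"array","items":{"type":"number","minimum":-1,"maximum":1}}}},"gripper":{"type":"number"},"grip_force":{"type":"number"}},"required":["plan"]}

```bash
mkdir -p pics; ls; cat > h.py <<'E'
import numpy as np,cv2
from station import ctrl
from scipy.spatial.transform import Rotation as R
def rot(a):
    a=np.array(a,float)
    return a if a.shape==(3,3) else R.from_quat(a).as_matrix()
def world(p,px,z=None):
    r,c=px; K=np.array(p["camera_matrix"]); A=rot(p["attitude"]); e=np.array(p["eye"],float)
    d=A@np.array([(c-K[0,2])/K[0,0],(r-K[1,2])/K[1,1],1.])
    if z is None: return e+d*p["range_z"][int(round(r)),int(round(c))]
    return e+d*(z-e[2])/d[2]
def cloud(p):
    K=np.array(p["camera_matrix"]); A=rot(p["attitude"]); e=np.array(p["eye"],float)
    r,c=np.mgrid[:384,:512]; Z=p["range_z"]
    P=np.stack([(c-K[0,2])/K[0,0]*Z,(r-K[1,2])/K[1,1]*Z,Z],-1)@A.T+e
    P[Z<=0]=np.nan
    return P
E
python3 - <<'E'
from h import *
s=ctrl.sense();print(s)
for n in("top","side"):
    p=ctrl.capture(n);print(n,p["eye"],p["attitude"],p["camera_matrix"])
    cv2.imwrite(f"pics/{n}0.png",p["image"][:,:,::-1])
    for t in("stop_box","start_box","face","wing_a","wings","offcut_mid","tin_mid","wrench"):
        for d in ctrl.landmark_of(p,t)[:4]:
            print(t,round(d["p"],2),np.round(d["pixel"],1),np.round(world(p,d["pixel"]),0))
E
```

```text
pics
{'time_s': 0.0, 'joints': array([-1.31311001e+00,  1.59027130e-01,  1.59824194e+00, -4.61429979e-05,
        1.38618753e+00, -2.10114551e-01]), 'dq': array([ 1.65798876e-03,  2.63831250e-04, -3.27931337e-03, -8.99384970e-04,
       -7.93096401e-04, -6.96725699e-05]), 'joint_efforts': array([-4.66785241e-04, -3.85573268e+01, -3.22109985e+01,  7.00350129e-02,
        3.78791057e-02, -1.28343445e-04]), 'eef_pos': array([ 259.07731278, -512.61864344,  213.62637718]), 'ee_rot': array([ 9.72768370e-01,  2.31777542e-01, -4.48347710e-05, -9.31168389e-04]), 'contact_force': array([0.51868778, 0.18180882, 0.07646435]), 'moment': array([ 0.02745714, -0.00951346,  0.01730627]), 'gripper_width': 0.9984531655407735}
top [ 348.67910055    3.06098775 1204.38428559] [-0.6984964   0.71234144 -0.05258698  0.04366984] [[483.43833751   0.         253.36750022]
 [  0.         483.43833751 195.82918385]
 [  0.           0.           1.        ]]
stop_box 0.94 [195.2 334.9] [ 499. -202.   93.]
stop_box 0.58 [285.5 357.8] [ 291. -245.   96.]
stop_box 0.57 [111.5 333.1] [ 699. -206.   98.]
stop_box 0.35 
[... 866 characters left out ...]
      1.        ]]
stop_box 0.59 [189.  318.4] [ 465. -161.   52.]
stop_box 0.57 [160. 259.] [ 670. -163.   40.]
stop_box 0.53 [154.4 307.8] [ 529. -196.  109.]
start_box 0.98 [239.4 185.7] [597. 164.  34.]
start_box 0.74 [274.3 222.9] [448. 187.  53.]
face 0.76 [130.5 259.2] [ 715. -214.   93.]
wing_a 0.9 [127.4 269.4] [ 683. -222.  113.]
wing_a 0.72 [157.3 334.2] [ 470. -227.  111.]
wing_a 0.68 [151.4 304.8] [ 535. -191.  118.]
wing_a 0.56 [121.9 247.4] [ 749. -203.  113.]
wings 0.69 [187.8 318.3] [ 465. -161.   55.]
wings 0.46 [208.6 245.6] [561.   3.  40.]
offcut_mid 0.65 [206.9 247.5] [560.  -3.  42.]
tin_mid 0.81 [178.8 206.8] [687.  12.  72.]
wrench 0.69 [241.5 287.9] [435.  -8.   3.]
```

View pics/top0.png

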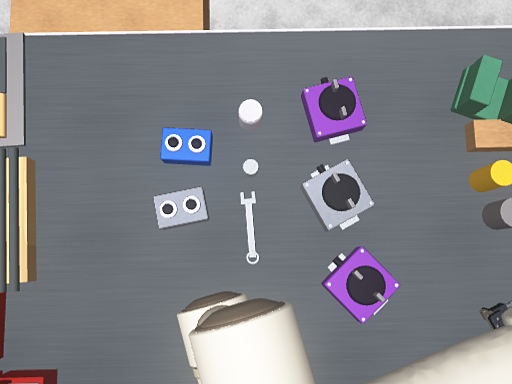

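View pics/side0.png

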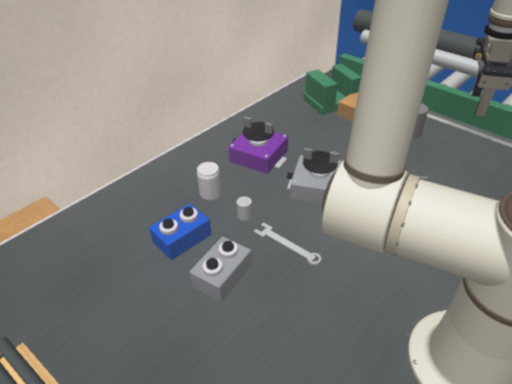

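The top view shows the grey stop box at about pixel (192,341), between two purple look-alikes at (110,335) and (285,362). The grey start box is at (208,181). I'll fit the head and wings from the depth.

```bash
python3 - <<'E'
from h import *
for n in("top","side"):
    p=ctrl.capture(n);P=cloud(p)
    d=np.hypot(P[...,0]-505,P[...,1]+216)
    m=(d<70)
    f=m&(P[...,2]>88)&(P[...,2]<103);w=m&(P[...,2]>110)
    fp=P[f];wp=P[w]
    print(n,len(fp),len(wp),"face",fp.mean(0),fp.min(0),fp.max(0))
    rr,cc=np.nonzero(f);(c0,r0),rad=cv2.minEnclosingCircle(np.c_[cc,rr].astype(np.float32));print("circ",r0,c0,rad,world(p,(r0,c0),95))
    k,lab,c=cv2.kmeans(wp[:,:2].astype(np.float32),2,None,(3,50,.1),5,0)[0:3]
    for i in(0,1): q=wp[lab[:,0]==i];print("wing",q.mean(0),np.percentile(q,[2,98],axis=0),len(q))
    v=c[1]-c[0];print("mid",c.mean(0),"ang",np.degrees(np.arctan2(v[1],v[0])),"dist",np.hypot(*v))
    for o in P[m&(P[...,2]>45)&(P[...,2]<62)][:0]:pass
    im=p["image"][:,:,::-1]
    rc=np.array(np.nonzero(w)).mean(1).astype(int)
    cr=im[max(rc[0]-60,0):rc[0]+60,rc[1]-60:rc[1]+60]
    cv2.imwrite(f"pics/{n}crop.png",cv2.resize(cr,None,fx=5,fy=5,interpolation=cv2.INTER_CUBIC))
E
```

```text
top 1006 105 face [ 506.90197362 -215.53219389   94.83481094] [ 463.90814383 -259.26810144   88.05382476] [ 551.85530016 -172.81851278  101.70749882]
circ 191.69564819335938 340.6956481933594 19.057523727416992 [ 506.48777331 -215.63810771   95.        ]
wing [ 477.13690369 -231.88847251  121.60816687] [[ 467.64898709 -239.21088596  110.80052298]
 [ 488.02499679 -225.7173235   126.68570113]] 54
wing [ 537.24897977 -200.36050489  120.90176859] [[ 527.94520726 -207.88256228  111.36376301]
 [ 546.00122059 -192.96453869  125.36006696]] 51
mid [ 507.193   -216.12451] ang 27.676395 dist 67.87836
side 526 95 face [ 500.12174383 -207.52758666   93.10931437] [ 459.63499361 -254.7113456    88.01203116] [ 540.955626   -169.96809121  102.87499111]
circ 160.5 319.9117736816406 17.270248413085938 [ 500.82677984 -211.07441941   95.        ]
wing [ 532.46738396 -196.66772485  117.85402758] [[ 523.80727264 -204.07897901  110.18487695]
 [ 542.27136762 -190.23014636  123.18941471]] 47
wing [ 472.72617273 -228.48306349  117.72843429] [[ 463.84759113 -235.41223769  110.58269854]
 [ 482.25460626 -222.02484698  122.5859734 ]] 48
mid [ 502.59677 -212.57538] ang -151.96237 dist 67.684685
```

```bash
ls pics
```

```text
side0.png
sidecrop.png
top0.png
topcrop.png
```

View pics/topcrop.png

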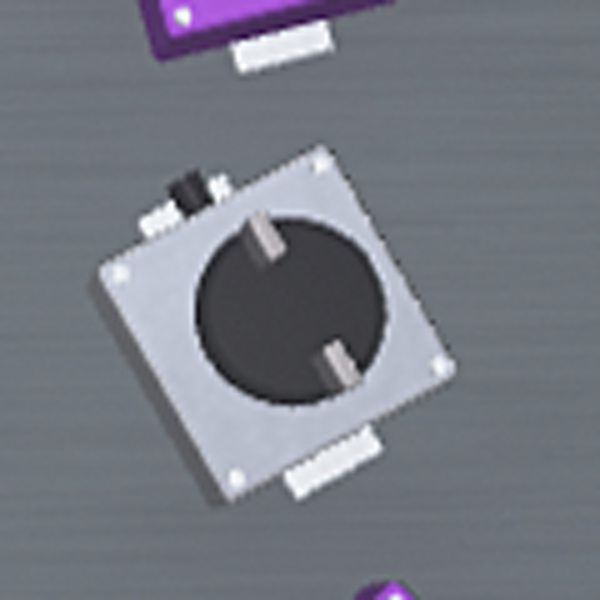

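```bash
cat >> h.py <<'E'
C=np.array([506.3,-215.8]);W=np.radians(28)
def rel(cmdpos,cmdyaw,target,yaw):
    "tool-down: tool x at yaw, y at yaw-90deg, z down. returns scaled row"
    d=np.array(target,float)-np.array(cmdpos,float);c,s=np.cos(cmdyaw),np.sin(cmdyaw)
    return np.round([(d[0]*c+d[1]*s)/200,(d[0]*s-d[1]*c)/200,-d[2]/200,0,0,-np.degrees(yaw-cmdyaw)/90],4)
E
python3 - <<'E'
from h import *
s=ctrl.sense();M=rot(s["ee_rot"]);print(M)
y=np.arctan2(M[1,0],M[0,0]);print(np.degrees(y))
print(rel([259.256,-513.218,214.601],y,[*C,150],W))
E
```

```text
[[ 8.92568035e-01  4.50912743e-01  1.18815057e-05]
 [ 4.50912742e-01 -8.92568034e-01  5.86526819e-05]
 [ 3.70522939e-05 -4.69939868e-05 -9.99999998e-01]]
26.80225964907582
[ 1.7731 -0.7704  0.323   0.      0.     -0.0133]
```

Call:
servo_tool(plan=[[[0.9,-0.4,0,0,0,0],[0.9,-0.4,0,0,0,0],[0.9,-0.4,0,0,0,0],[0.9,-0.4,0,0,0,0],[0.9,-0.4,0,0,0,0],[0.9,-0.4,0,0,0,0]]], gripper=-1, grip_force=30)

```text
time_s: 1.5
eef_pos: [386.7, -356.5, 214.7]
ee_rot: [0.972, 0.234, 0.001, -0.001]
contact_force: [-0.7, 0.2, 0.3]
gripper_width: 0.59
```

Call:
servo_tool(plan=[[[0.873,-0.37,0.1,0,0,-0.013],[0.873,-0.37,0.1,0,0,-0.013],[0.873,-0.37,0.1,0,0,-0.013],[0.873,-0.37,0.1,0,0,-0.013],[0.873,-0.37,0.1,0,0,-0.013],[0.873,-0.37,0.323,0,0,-0.013],[0.873,-0.37,0.323,0,0,-0.013],[0.873,-0.37,0.323,0,0,-0.013]]])

```text
time_s: 2.17
eef_pos: [504.3, -214.9, 147.5]
ee_rot: [0.97, 0.242, -0.002, -0.002]
contact_force: [-0.3, 0.0, -0.5]
gripper_width: 0.013
```

```bash
python3 - <<'E'
from h import *
s=ctrl.sense();print(s)
for n in("top","side"):
    p=ctrl.capture(n);r,c=(192,341) if n=="top" else (155,320)
    cv2.imwrite(f"pics/{n}1.png",cv2.resize(p["image"][max(r-70,0):r+60,c-65:c+65,::-1],None,fx=4,fy=4,interpolation=cv2.INTER_CUBIC))
E
```

```text
{'time_s': 2.1667, 'joints': array([-6.23066891e-01,  1.55418980e-01,  1.73723822e+00, -3.94126371e-04,
        1.25529087e+00,  4.59446147e-01]), 'dq': array([-0.01888515, -0.04071732, -0.05812953,  0.00155818,  0.01227114,
        0.00230985]), 'joint_efforts': array([ 7.83909336e-01, -3.59370875e+01, -3.00028002e+01,  1.08338299e-01,
       -1.74896191e-01,  2.69803008e-03]), 'eef_pos': array([ 504.34774754, -214.9040064 ,  147.50604133]), 'ee_rot': array([ 0.97032532,  0.2417822 , -0.00219854, -0.00230201]), 'contact_force': array([-0.29772532,  0.04834135, -0.48329919]), 'moment': array([ 0.02648451,  0.01407295, -0.02145331]), 'gripper_width': 0.012998767428158637}
```

View pics/side1.png

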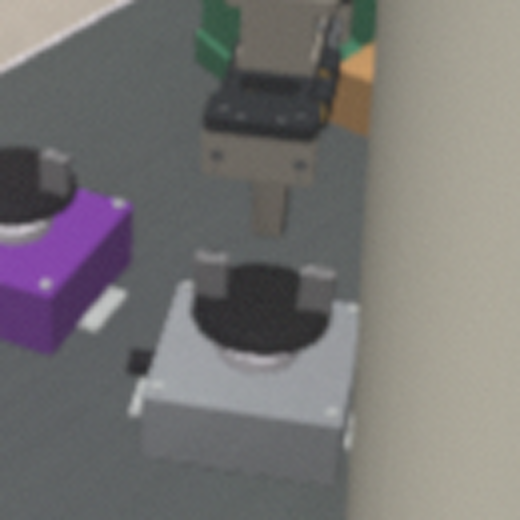

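View pics/top1.png

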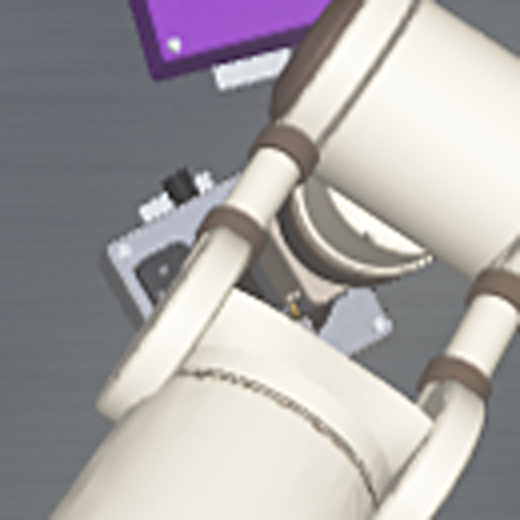

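Side view: the shut finger hangs centred between the wings (about 210 to 318 px, finger at 270) and is aligned with them. I'll lower it in stages.

Call:
servo_tool(plan=[[[0,0,0.14,0,0,0],[0,0,0.2,0,0,0],[0,0,0.24,0,0,0],[0,0,0.25,0,0,0],[0,0,0.25,0,0,0],[0,0,0.25,0,0,0]]])

```text
time_s: 2.77
eef_pos: [506.8, -216.4, 101.1]
ee_rot: [0.97, 0.242, 0.0, 0.001]
contact_force: [0.4, 0.3, 0.8]
gripper_width: 0.002
```

Call:
servo_tool(plan=[[[0,0,0.02,0,0,0],[0,0,0.03,0,0,0],[0,0,0.04,0,0,0],[0,0,0.05,0,0,0],[0,0,0.06,0,0,0],[0,0,0.065,0,0,0],[0,0,0.07,0,0,0],[0,0,0.07,0,0,0]]])

```text
time_s: 3.43
eef_pos: [507.1, -216.4, 87.2]
ee_rot: [0.97, 0.242, 0.001, 0.001]
contact_force: [-0.5, 0.6, 7.5]
gripper_width: 0.006
```

Call:
servo_tool(plan=[[[0,0,0.01,0,0,0],[0,0,0.015,0,0,0],[0,0,0.02,0,0,0],[0,0,0.02,0,0,0]]])

```text
time_s: 3.77
eef_pos: [507.9, -216.9, 86.1]
ee_rot: [0.97, 0.242, 0.001, 0.001]
contact_force: [-6.7, 2.9, 22.5]
gripper_width: 0.009
```

The force jumped to 22 N at z = 86, so the button is on its end stop. I'll lift off.

Call:
servo_tool(plan=[[[0,0,-0.05,0,0,0],[0,0,-0.2,0,0,0],[0,0,-0.34,0,0,0],[0,0,-0.34,0,0,0],[0,0,-0.34,0,0,0],[0,0,-0.34,0,0,0],[0,0,-0.34,0,0,0]]])

```text
time_s: 4.35
eef_pos: [505.3, -215.2, 148.3]
ee_rot: [0.97, 0.242, -0.001, -0.001]
contact_force: [-1.1, 1.0, 0.2]
gripper_width: 0.005
```

```bash
python3 - <<'E'
from h import *
s=ctrl.sense();print(s["eef_pos"],s["contact_force"])
p=ctrl.capture("side");r,c=155,320
cv2.imwrite("pics/side2.png",cv2.resize(p["image"][r-70:r+60,c-65:c+65,::-1],None,fx=4,fy=4,interpolation=cv2.INTER_CUBIC))
P=cloud(p);d=np.hypot(P[...,0]-506,P[...,1]+216)
z=P[...,2][(d<22)&(P[...,2]<110)];print(len(z),np.median(z))
# plan: stand-off next to wing a
y=W;u=np.array([np.cos(W),np.sin(W)]);n=np.array([-u[1],u[0]])
pos0=[*C,150]
for off in(38,30):
    print(off,rel(pos0,y,[*(C+34*u+off*n),150],y))
# arc, tangential offset 23 = 5+18
st=C+34*u+30*n
for th in np.arange(0,46,5):
    a=W-np.radians(th);U=np.array([np.cos(a),np.sin(a)]);N=np.array([-U[1],U[0]])
    print(th,rel([*st,103],y,[*(C+34*U+23*N),103],a))
E
```

```text
[ 505.34515088 -215.16980563  148.25950263] [-1.06227607  0.96540748  0.21514398]
135 86.0740191705139
38 [ 0.17 -0.19 -0.    0.    0.   -0.  ]
30 [ 0.17 -0.15 -0.    0.    0.   -0.  ]
0 [ 0.     0.035 -0.     0.     0.    -0.   ]
5 [ 0.0094  0.0503 -0.      0.      0.      0.0556]
10 [ 0.0174  0.0663 -0.      0.      0.      0.1111]
15 [ 0.024   0.0829 -0.      0.      0.      0.1667]
20 [ 0.0291  0.1001 -0.      0.      0.      0.2222]
25 [ 0.0327  0.1176 -0.      0.      0.      0.2778]
30 [ 0.0347  0.1354 -0.      0.      0.      0.3333]
35 [ 0.0352  0.1533 -0.      0.      0.      0.3889]
40 [ 0.0341  0.1712 -0.      0.      0.      0.4444]
45 [ 0.0315  0.1889 -0.      0.      0.      0.5   ]
```

View pics/side2.png

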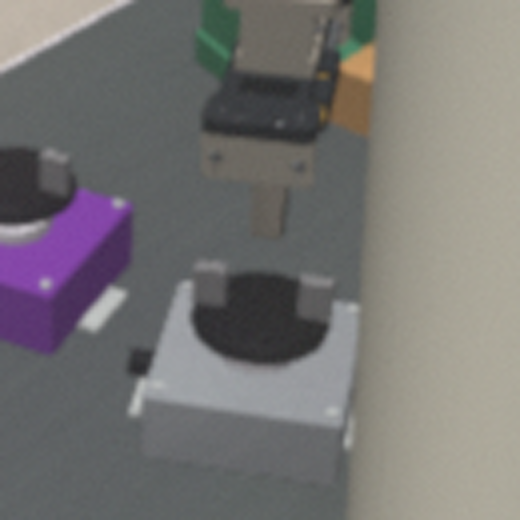

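Latched: the face now reads about 86 mm, the wings haven't turned, and the finger is clear. Next I'll stand off beside wing_a and lower to z = 103, above where the popped-out face will be.

Call:
servo_tool(plan=[[[0.17,-0.19,0,0,0,0],[0.17,-0.19,0,0,0,0],[0.17,-0.19,0,0,0,0],[0.17,-0.19,0.1,0,0,0],[0.17,-0.19,0.2,0,0,0],[0.17,-0.19,0.235,0,0,0],[0.17,-0.19,0.235,0,0,0],[0.17,-0.19,0.235,0,0,0]]])

```text
time_s: 5.07
eef_pos: [518.2, -166.7, 102.8]
ee_rot: [0.97, 0.241, -0.0, -0.0]
contact_force: [1.4, -0.6, -0.3]
gripper_width: 0.006
```

```bash
python3 - <<'E'
from h import *
s=ctrl.sense();print(s["eef_pos"],s["contact_force"],s["joints"])
p=ctrl.capture("side");r,c=155,320
cv2.imwrite("pics/side3.png",cv2.resize(p["image"][r-70:r+60,c-65:c+65,::-1],None,fx=4,fy=4,interpolation=cv2.INTER_CUBIC))
u=np.array([np.cos(W),np.sin(W)]);n=np.array([-u[1],u[0]]);st=C+34*u+38*n
for th in np.arange(0,46,5):
    a=W-np.radians(th);U=np.array([np.cos(a),np.sin(a)]);N=np.array([-U[1],U[0]])
    print(th,rel([*st,103],W,[*(C+34*U+23*N),103],a))
E
```

```text
[ 518.18676369 -166.74524516  102.79609024] [ 1.43231406 -0.57313489 -0.28956007] [-5.33304266e-01  1.95044568e-01  1.78758267e+00 -1.79762579e-04
  1.15995659e+00  5.49790270e-01]
0 [ 0.     0.075 -0.     0.     0.    -0.   ]
5 [ 0.0094  0.0903 -0.      0.      0.      0.0556]
10 [ 0.0174  0.1063 -0.      0.      0.      0.1111]
15 [ 0.024   0.1229 -0.      0.      0.      0.1667]
20 [ 0.0291  0.1401 -0.      0.      0.      0.2222]
25 [ 0.0327  0.1576 -0.      0.      0.      0.2778]
30 [ 0.0347  0.1754 -0.      0.      0.      0.3333]
35 [ 0.0352  0.1933 -0.      0.      0.      0.3889]
40 [ 0.0341  0.2112 -0.      0.      0.      0.4444]
45 [ 0.0315  0.2289 -0.      0.      0.      0.5   ]
```

View pics/side3.png

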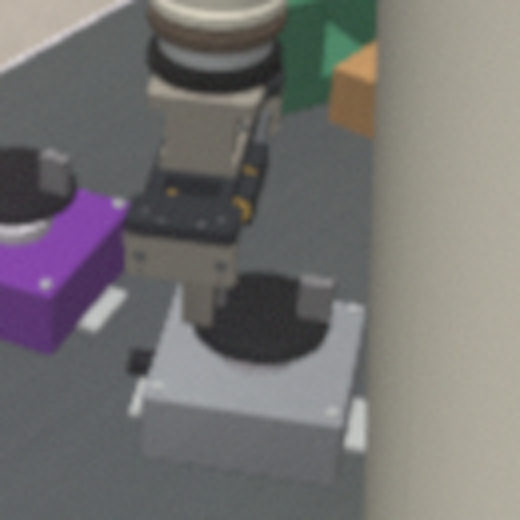

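The finger is in front of wing_a, at about (200,300) in the crop. Pushing slowly along the arc.

Call:
servo_tool(plan=[[[0,0.03,0,0,0,0],[0,0.055,0,0,0,0],[0,0.075,0,0,0,0],[0.005,0.083,0,0,0,0.028],[0.009,0.09,0,0,0,0.056],[0.013,0.098,0,0,0,0.083],[0.017,0.106,0,0,0,0.111],[0.021,0.115,0,0,0,0.139],[0.024,0.123,0,0,0,0.167]]])

```text
time_s: 5.87
eef_pos: [534.7, -186.3, 103.4]
ee_rot: [0.994, 0.112, 0.0, 0.0]
contact_force: [-1.0, 0.4, 0.4]
gripper_width: 0.005
```

```bash
python3 - <<'E'
from h import *
s=ctrl.sense();print(s["eef_pos"],s["contact_force"],s["moment"])
p=ctrl.capture("side");r,c=155,320
cv2.imwrite("pics/side4.png",cv2.resize(p["image"][r-70:r+60,c-65:c+65,::-1],None,fx=4,fy=4,interpolation=cv2.INTER_CUBIC))
E
```

```text
[ 534.67620622 -186.3085668   103.43760942] [-1.00261338  0.37814307  0.35491691] [ 0.09112442  0.13677868 -0.00026908]
```

View pics/side4.png

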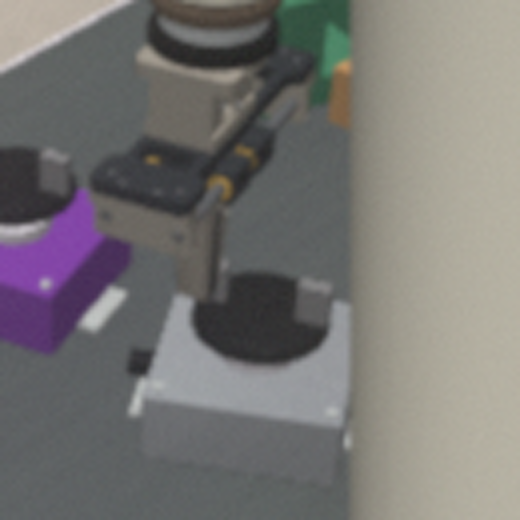

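```bash
python3 - <<'E'
from h import *
def pose(th):
    a=W-np.radians(th);U=np.array([np.cos(a),np.sin(a)]);N=np.array([-U[1],U[0]])
    return [*(C+34*U+23*N),103],a
p0=pose(15);print(p0)
for th in np.arange(18,49,3): print(th,rel(*p0,*pose(th)))
E
```

```text
([np.float64(534.2547079527891), np.float64(-185.7411526622482), 103], np.float64(0.22689280275926288))
18 [ 0.0058  0.0091 -0.      0.      0.      0.0333]
21 [ 0.0111  0.0184 -0.      0.      0.      0.0667]
24 [ 0.0159  0.028  -0.      0.      0.      0.1   ]
27 [ 0.0202  0.0379 -0.      0.      0.      0.1333]
30 [ 0.024   0.0479 -0.      0.      0.      0.1667]
33 [ 0.0272  0.0582 -0.      0.      0.      0.2   ]
36 [ 0.0299  0.0686 -0.      0.      0.      0.2333]
39 [ 0.0321  0.0791 -0.      0.      0.      0.2667]
42 [ 0.0337  0.0897 -0.      0.      0.      0.3   ]
45 [ 0.0347  0.1004 -0.      0.      0.      0.3333]
48 [ 0.0352  0.1111 -0.      0.      0.      0.3667]
```

Call:
servo_tool(plan=[[[0.006,0.009,0,0,0,0.033],[0.011,0.018,0,0,0,0.067],[0.016,0.028,0,0,0,0.1],[0.02,0.038,0,0,0,0.133],[0.024,0.048,0,0,0,0.167],[0.027,0.058,0,0,0,0.2],[0.027,0.058,0,0,0,0.2]]])

```text
time_s: 6.5
eef_pos: [542.7, -196.3, 103.5]
ee_rot: [0.999, -0.044, 0.0, -0.0]
contact_force: [0.6, 1.1, 0.6]
gripper_width: 0.006
```

```bash
python3 - <<'E'
from h import *
s=ctrl.sense();print(s["eef_pos"],s["contact_force"],s["moment"])
p=ctrl.capture("side");r,c=155,320
cv2.imwrite("pics/side5.png",cv2.resize(p["image"][r-70:r+60,c-65:c+65,::-1],None,fx=4,fy=4,interpolation=cv2.INTER_CUBIC))
P=cloud(p);d=np.hypot(P[...,0]-506,P[...,1]+216)
z=P[...,2][(d<20)&(P[...,2]<105)];print(len(z),np.median(z))
w=P[(d<60)&(P[...,2]>105)&(P[...,0]<495)&(P[...,2]<125)];print(w.mean(0),len(w))
E
```

```text
[ 542.68182375 -196.29356353  103.46898653] [0.60458941 1.07043604 0.58090865] [ 0.22330271 -0.03593238 -0.01279971]
107 93.33280674505545
[ 469.24173366 -212.03132842  115.41062525] 62
```

View pics/side5.png

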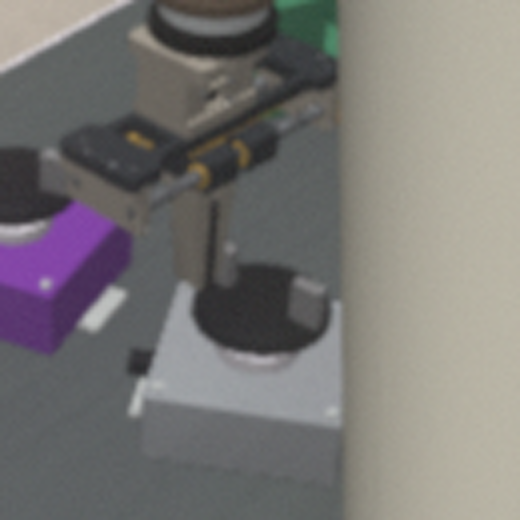

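Popped out: the face reads about 93 mm, the collar shows again, and contact is light. Backing the finger off and lifting.

Call:
servo_tool(plan=[[[0,-0.06,0,0,0,0],[0,-0.15,0,0,0,0],[0,-0.25,0,0,0,0],[0,-0.25,-0.1,0,0,0],[0,-0.25,-0.3,0,0,0],[0,-0.25,-0.45,0,0,0],[0,-0.25,-0.45,0,0,0],[0,-0.25,-0.45,0,0,0],[0,-0.25,-0.45,0,0,0],[0,-0.25,-0.45,0,0,0]]])

```text
time_s: 7.38
eef_pos: [545.5, -145.4, 191.1]
ee_rot: [0.999, -0.044, -0.002, -0.001]
contact_force: [-0.0, -0.9, -0.3]
gripper_width: 0.006
```

```bash
python3 - <<'E'
from h import *
s=ctrl.sense();print(s["eef_pos"],s["contact_force"],s["time_s"])
p=ctrl.capture("side");r,c=155,320
cv2.imwrite("pics/side6.png",p["image"][:,:,::-1])
P=cloud(p);d=np.hypot(P[...,0]-506,P[...,1]+216)
z=P[...,2][(d<20)&(P[...,2]<105)];print(len(z),np.median(z))
w=P[(d<60)&(P[...,2]>110)&(P[...,2]<130)]
lab,c=cv2.kmeans(w[:,:2].astype(np.float32),2,None,(3,50,.1),5,0)[1:3];v=c[1]-c[0];print(c,np.degrees(np.arctan2(v[1],v[0]))%180)
for t in("offcut_mid","tin_mid","wrench"):
    for q in ctrl.landmark_of(p,t)[:1]: print(t,q["p"],q["pixel"])
E
```

```text
[ 545.5066719  -145.35873855  191.12174979] [-0.0223772  -0.86252959 -0.28634843] 7.3833
117 93.10319083224806
[[ 472.3608  -228.63124]
 [ 532.7376  -196.54564]] 27.98719
offcut_mid 0.85 [205.4, 246.5]
tin_mid 0.89 [178.7, 204.7]
wrench 0.69 [243.8, 288.8]
```

View pics/side6.png

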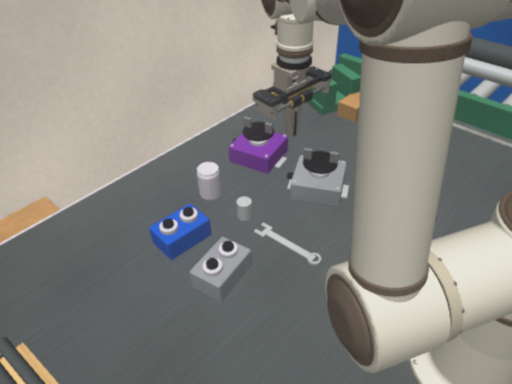

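The head is home: wing angle 28.0°, as at the start. The face height matches the first side view (93.1 mm). Offcut, tin and wrench are unmoved, and the robot is clear. Handing in.

```bash
python3 -c "
from station import ctrl
print(ctrl.finish_job())"
```

```text
the job is handed in; nothing more can be done
None
```

I tested the stop button and handed the job in; the hand-in gives no verdict.

- **Press and latch:** I pressed the face with the shut fingers between the wings until it hit the end stop, at about 22 N. I then lifted clear. The face stayed down in the picture, reading about 86 mm.
- **Turn and release:** I pushed wing_a sideways along its arc with the fingertip, turning the head clockwise. The button popped out, with readings of only about 1 N at the checks after each push. I did not see the peak force during the push.
- **Let go:** I backed the finger off and lifted it to z = 191 mm.

Last checks, at about 7.4 s:
- **Button:** the face reads 93.1 mm, the same as in the first side view. That camera reads about 2 mm below the nominal 95 mm both times. The wings are back at 28.0°, as at the start.
- **Loose things:** the offcut, tin and wrench sit within about 2 pixels of where they were.
- **Start buttons:** no move went near them. I did not measure their travel.

No check failed. My one measurement disagreement was early on: the two cameras put the head's centre about 5 mm apart. I went with the top view, and the finger fitted between the wings.

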